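# Find the tired hold-down finger

### The job

One of the four spring fingers in the label printer's finger rack has gone tired. Going from the robot's left to its right, press each finger's tip button gently down to its stop and keep it there for about half a second, never with more than 15 N, to feel how stiff it is. Then throw the reject lever of the softest finger fully away from the robot, leave the other three levers and everything else as they are, and let go.

Things in the scene. Friction and masses are not known exactly. Their poses are not given: they have to be found in the camera images.
- rack: Finger rack: grey base plate 210 x 310 x 20 mm, fixed to the table; origin at the centre of its underside, z up, x pointing away from the robot, y along the row of four stations (+y is the robot's left). The stations are 64 mm apart, at rack y = +96, +32, -32, -96 mm, numbered 1 to 4 from the left. Each as a whole is shimmed up by its own unknown 0 to 8 mm.
- press1 (a point): Fixed point of the rack: top centre of the finger's press button at rest, left end, if that station had no shim (it is really 0 to 8 mm higher). Rubber button 12 mm across, 9 mm high, on a flat steel leaf 16 mm wide that reaches 80 mm towards the robot from an aluminium clamp block 36 mm wide; block face 70 mm beyond the button, block top 1 mm above the button top.
- pivot1 (a point): Fixed point of the rack: pivot of the reject lever on top of the clamp block, left end, if that station had no shim (really 0 to 8 mm higher). Lever: 7 mm steel rod, 45 mm long, with a 14 mm black ball on its end, leaning 0.5 rad to the robot; pushed away from the robot with about 2 N it swings 1.0 rad over the top and stays where left.
- press2 (a point): Fixed point of the rack: top centre of the finger's press button at rest, second from the left, if that station had no shim (it is really 0 to 8 mm higher). Rubber button 12 mm across, 9 mm high, on a flat steel leaf 16 mm wide that reaches 80 mm towards the robot from an aluminium clamp block 36 mm wide; block face 70 mm beyond the button, block top 1 mm above the button top.
- pivot2 (a point): Fixed point of the rack: pivot of the reject lever on top of the clamp block, second from the left, if that station had no shim (really 0 to 8 mm higher). Lever: 7 mm steel rod, 45 mm long, with a 14 mm black ball on its end, leaning 0.5 rad to the robot; pushed away from the robot with about 2 N it swings 1.0 rad over the top and stays where left.
- press3 (a point): Fixed point of the rack: top centre of the finger's press button at rest, third from the left, if that station had no shim (it is really 0 to 8 mm higher). Rubber button 12 mm across, 9 mm high, on a flat steel leaf 16 mm wide that reaches 80 mm towards the robot from an aluminium clamp block 36 mm wide; block face 70 mm beyond the button, block top 1 mm above the button top.
- pivot3 (a point): Fixed point of the rack: pivot of the reject lever on top of the clamp block, third from the left, if that station had no shim (really 0 to 8 mm higher). Lever: 7 mm steel rod, 45 mm long, with a 14 mm black ball on its end, leaning 0.5 rad to the robot; pushed away from the robot with about 2 N it swings 1.0 rad over the top and stays where left.
- press4 (a point): Fixed point of the rack: top centre of the finger's press button at rest, right end, if that station had no shim (it is really 0 to 8 mm higher). Rubber button 12 mm across, 9 mm high, on a flat steel leaf 16 mm wide that reaches 80 mm towards the robot from an aluminium clamp block 36 mm wide; block face 70 mm beyond the button, block top 1 mm above the button top.
- pivot4 (a point): Fixed point of the rack: pivot of the reject lever on top of the clamp block, right end, if that station had no shim (really 0 to 8 mm higher). Lever: 7 mm steel rod, 45 mm long, with a 14 mm black ball on its end, leaning 0.5 rad to the robot; pushed away from the robot with about 2 N it swings 1.0 rad over the top and stays where left.
- leaf_a (a joint): Deflection of one of the four leaf fingers, which sits at any of the four stations (the letters say nothing of the place): 0 at rest, 0.17 rad at its stop (70 mm from pivot to button); it springs back when let go. Good fingers take about 6 N to reach the stop (0.5 N per mm, 12 mm travel), the tired one about half; all look alike. At the stop only the rubber button still gives: 2 to 3 N per mm.
- lever_a (a joint): Reject lever on the same block as leaf_a: 0 leaning to the robot (in service; starts between 0 and 0.1), 1.0 rad fully thrown away from the robot (rejected).
- leaf_b (a joint): Deflection of one of the four leaf fingers, which sits at any of the four stations (the letters say nothing of the place): 0 at rest, 0.17 rad at its stop (70 mm from pivot to button); it springs back when let go. Good fingers take about 6 N to reach the stop (0.5 N per mm, 12 mm travel), the tired one about half; all look alike. At the stop only the rubber button still gives: 2 to 3 N per mm.
- lever_b (a joint): Reject lever on the same block as leaf_b: 0 leaning to the robot (in service; starts between 0 and 0.1), 1.0 rad fully thrown away from the robot (rejected).
- leaf_c (a joint): Deflection of one of the four leaf fingers, which sits at any of the four stations (the letters say nothing of the place): 0 at rest, 0.17 rad at its stop (70 mm from pivot to button); it springs back when let go. Good fingers take about 6 N to reach the stop (0.5 N per mm, 12 mm travel), the tired one about half; all look alike. At the stop only the rubber button still gives: 2 to 3 N per mm.
- lever_c (a joint): Reject lever on the same block as leaf_c: 0 leaning to the robot (in service; starts between 0 and 0.1), 1.0 rad fully thrown away from the robot (rejected).
- leaf_d (a joint): Deflection of one of the four leaf fingers, which sits at any of the four stations (the letters say nothing of the place): 0 at rest, 0.17 rad at its stop (70 mm from pivot to button); it springs back when let go. Good fingers take about 6 N to reach the stop (0.5 N per mm, 12 mm travel), the tired one about half; all look alike. At the stop only the rubber button still gives: 2 to 3 N per mm.
- lever_d (a joint): Reject lever on the same block as leaf_d: 0 leaning to the robot (in service; starts between 0 and 0.1), 1.0 rad fully thrown away from the robot (rejected).
- nut: Bystander: loose brass thumb nut, 22 mm across, 18 mm high, on the rack's plate along its front edge; origin at its underside.
- spare: Bystander: loose spare steel leaf, 75 x 16 x 9 mm, lying on the rack's plate behind the blocks; origin at the centre of its underside.
- driver: Bystander: screwdriver lying on the table to the right.
- tin: Bystander: open steel tin, 84 mm across, 60 mm high, on the table to the left; origin at its underside.
- keypad: Bystander: black numeric keypad, 130 x 90 x 25 mm, on the table to the right.
- tape: Bystander: grey desk tape dispenser, 170 x 60 x 98 mm, on the table at the far left.

How it is judged:
By the outcome, as a careful person would: the job done as asked, in the order asked, and still so for the second after the job is handed in, with the robot touching nothing.
It also fails if it takes over 69 s, if anything falls off the work surface, if the arm or the gripper's body presses on something with over 40 N, if the wrist force passes 120 N, or if a joint passes its speed limit or range.

### The arm

A 7-joint arm with a two-finger parallel gripper is mounted at the origin on the work surface. World frame = base frame: x ahead of the robot, y to its left, z up, the work surface at z = 0. Lengths are in m, angles in rad, forces in N, time in s.
With the tool pointing down it reaches from about 0.425 to 0.925 m from the base axis. Payload 6.8 kg.
Tool frame: the origin (TCP) lies midway between the tips of the shut fingers; the grasp point (between the pads) lies 19 mm behind it; z points along the fingers, y is the direction in which the jaws open and shut (so a half turn about z gives the same grasp; the last joint's range is limited). The gripper opens to 85 mm and grips with 20 to 120 N. Pads are 22 mm wide; open, the fingers measure 114 mm over their backs; the gripper's body (76 mm by 85 mm) begins 54 mm behind the grasp point. The pads swing forward as they close: fully open they stand 13 mm farther back than shut.
Start: joints at [-0.108, 0.477, 0.022, 1.555, -0.011, 1.109, -0.083], TCP at [0.675, 0, 0.231] pointing down, gripper open.
Joint ranges: [-2.96, 2.96], [-0.34, 2.1], [-1.41, 1.46], [0.24, 2.44], [-1.37, 4.51], [0.17, 1.92], [-2.96, 2.96]. Speed limits (rad/s): [2.39, 2.39, 3.14, 3.14, 3.14, 3.14, 3.14].

### API

Orientations are given as a unit quaternion [w, x, y, z].
In Python, from station import * gives the robot as it stands. The module is installed in compiled form; this text tells all that it offers.
- The arm moves only by the tool jog_arm, never from a script. Its arguments are lists of equal length, an entry for each row: "dp": the shift along the tool's x, y, z in units of 25 mm (1.0 is 25 mm), a list of three; "angular": the turn, a rotation vector about the tool's x, y, z in units of 5 degrees (1.0 is 5 degrees), a list of three; "claw": the finger opening in mm, from 0 to 85.4. A call has exactly 5 rows; each row is the pose to reach, as a shift and turn from the pose commanded when the call began, along the tool's axes at that moment; what a row does not reach only later rows make up. A row lasts 1/10 s, in which the tool goes at most 50 mm and 8.59 degrees, less where a joint would pass 70% of its speed; a pose out of reach is approached as far as the arm can. A call with a gripper value outside its range is refused whole. The fingers move at their own pace and stop on an object; "grip_force" is the grip in N (left out, the last holds). Time passes only in rows, so rows that repeat a pose let the fingers close, or fill a call up. It gives the time, the measured TCP pose, the force and the opening at its end, in the units of the state.
- get_obs(): the state, without advancing time (a new reading comes with each control period).
- read_camera(name): name is "scene" or "side" or "wrist"; returns a dict with "pixels" (420x560x3 uint8, blue, green, red), "camera_matrix" (3x3 intrinsics, pixels), "rvec" (rotation vector, rad) and "tvec" (3), from world to camera coordinates, as OpenCV has them. Camera axes: x right, y down, z forward; pixel columns grow to the right and rows downward; lengths in m; the calibration is good to about 2 mm. The wrist camera is an equidistant fisheye: a pixel r from the principal point sees the ray r / f radians off the axis. A picture is of the moment at which its call begins. There is no depth.
- hand_in(): hands the job in, once; it reports no verdict.
The state is a dict: "t": time; "q": joint angles; "joint_vel": joint speeds; "joint_torque": joint torques, N m; "eef_pos": TCP position; "tool_rot": TCP orientation; "contact_force": force on the tool from outside, world axes, zero at the start; "torque": the same for the moment, N m; "gripper_width": opening from 0.0 (shut) to 1.0 (fully open).
Only numpy, scipy, OpenCV 4.12 (cv2) and the standard library are available. Lean on these libraries where they do the work, as an engineer would, in place of code of your own. Each camera call takes 0.05 s, during which the arm holds its last target.

## Working session

There is one attempt and no reset: what is moved stays moved. The work goes in short steps, Python scripts to look and compute and a tool call to move; the robot and the scene stay as the last step left them, time stands still between calls to the robot, and variables do not carry over. Pictures are saved under pics/ and viewed, and the job is handed in when it is done.

Besides the shell and the picture viewer there is one more tool, called after "Request:" by a JSON object that holds its "fn" and its "kwargs". jog_arm: Moves the arm, as the interface text tells. Its arguments: {"type":"object","properties":{"dp":{"type":"array","items":{"type":"array","items":{"type":"number"}}},"angular":{"type":"array","items":{"type":"array","items":{"type":"number"}}},"claw":{"type":"array","items":{"type":"number"}},"grip_force":{"type":"number"}},"required":["dp","angular","claw"]}

```bash
mkdir -p pics; cat > h.py <<'E'
from station import *
import numpy as np, cv2
def snap(n,fn):
    r=read_camera(n); cv2.imwrite('pics/'+fn,r['pixels']); np.savez('pics/'+fn+'.npz',**r); return r
def load(fn): return np.load('pics/'+fn+'.npz')
def ray(r,u,v):
    K=r['camera_matrix'];R=cv2.Rodrigues(r['rvec'])[0];t=np.ravel(r['tvec'])
    d=R.T@np.linalg.solve(K,[u,v,1.]);return -R.T@t,d
def plane(r,u,v,z):
    c,d=ray(r,u,v);return c+d*(z-c[2])/d[2]
def proj(r,p):
    return cv2.projectPoints(np.array(p,float).reshape(-1,3),r['rvec'],r['tvec'],r['camera_matrix'],None)[0].reshape(-1,2)
E
python3 - <<'E'
from h import *
for n in ['scene','side','wrist']:
    r=snap(n,n+'0.png'); print(n,r['camera_matrix'].tolist(),np.ravel(r['rvec']),np.ravel(r['tvec']))
    c,d=ray(r,280,210);print(c,d)
print(get_obs())
E
```

```text
scene [[478.5022861576352, 0.0, 276.05095219732567], [0.0, 478.5022861576352, 213.28951674025384], [0.0, 0.0, 1.0]] [ 1.95629643  1.33626735 -0.6016826 ] [-0.19302868 -0.27107962  1.59891979]
[ 1.35489598 -0.32658525  0.85140336] [-0.70028699  0.28551528 -0.65436574]
side [[467.13294691480047, 0.0, 281.6823169629005], [0.0, 467.13294691480047, 207.20989486567257], [0.0, 0.0, 1.0]] [ 0.78375549 -2.6344229   1.0287048 ] [0.46542528 0.2887567  1.19167346]
[0.06557071 0.75305968 1.0717688 ] [ 0.370207   -0.56211109 -0.73961243]
wrist [[325.19226210127806, 0.0, 280.77041434177914], [0.0, 325.19226210127806, 205.97046265129637], [0.0, 0.0, 1.0]] [-2.83455735e+00  5.80432839e-04  3.94682715e-03] [-0.67384296 -0.03927664  0.37991035]
[0.67489792 0.07682752 0.37222197] [-0.0051504  -0.31404021 -0.94947953]
{'t': 0.15, 'q': array([-0.10810466,  0.47758719,  0.02235647,  1.55617057, -0.01147802,
        1.10930447, -0.08314273]), 'joint_vel': array([-0.00209949, -0.00317265,  0.00151541, -0.003682  ,  0.00061591,
        0.00090097, -0.00037224]), 'joint_torque': array([ 1.55385478e-03, -5.96924365e+01,  1.60940632e+00, -2.81490952e+01,
        1.26662746e-02,  6.56643446e-03,  5.58682734e-05]), 'eef_pos': array([ 6.74569063e-01, -1.29799716e-05,  2.30587414e-01]), 'tool_rot': array([-4.31340890e-04,  7.07113214e-01,  7.07100030e-01, -5.13486522e-04]), 'contact_force': array([ 0.11927907, -0.78316477, -1.06413251]), 'torque': array([-0.0955825 , -0.0076668 ,  0.02762885]), 'gripper_width': 1.0022543370476051}
```

View pics/scene0.png

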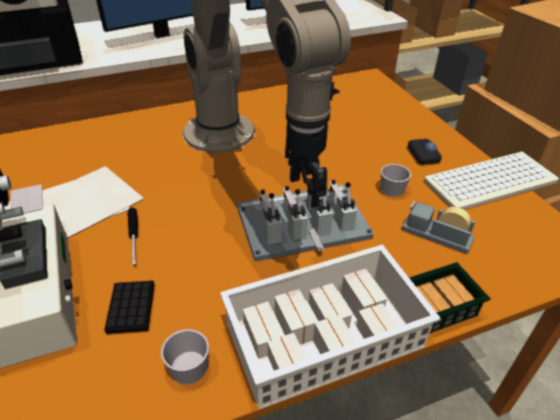

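View pics/side0.png

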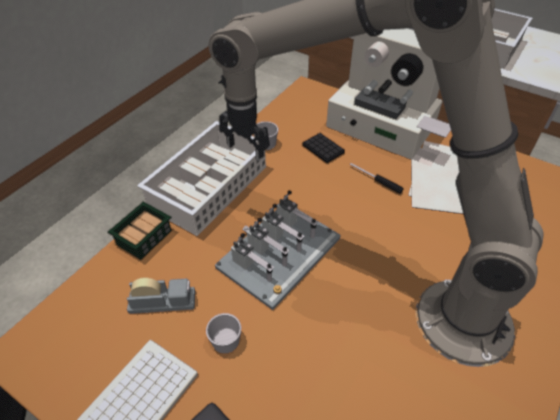

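View pics/wrist0.png

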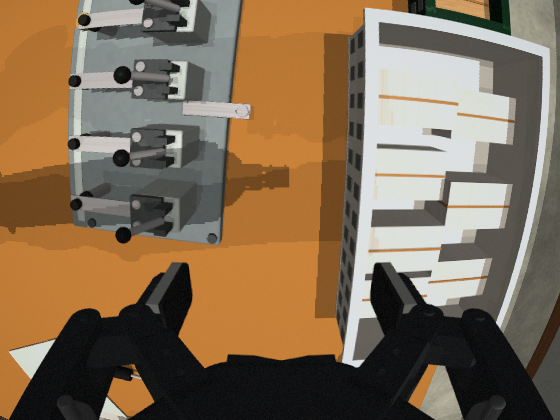

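```bash
cat >> h.py <<'E'
def wray(r,u,v):
    K=r['camera_matrix'];R=cv2.Rodrigues(r['rvec'])[0];t=np.ravel(r['tvec'])
    p=np.array([(u-K[0,2])/K[0,0],(v-K[1,2])/K[1,1]]);a=np.linalg.norm(p)
    d=np.array([*(np.sin(a)*p/max(a,1e-9)),np.cos(a)])
    return -R.T@t,R.T@d
def wplane(r,u,v,z):
    c,d=wray(r,u,v);return c+d*(z-c[2])/d[2]
def tri(rays):
    A=np.zeros((3,3));b=np.zeros(3)
    for c,d in rays:
        d=d/np.linalg.norm(d);P=np.eye(3)-np.outer(d,d);A+=P;b+=P@c
    x=np.linalg.solve(A,b)
    return x,[np.linalg.norm((np.eye(3)-np.outer(d,d)/(d@d))@(x-c)) for c,d in rays]
def zoom(fn,x0,y0,x1,y1,s,out):
    im=cv2.imread('pics/'+fn)[y0:y1,x0:x1];cv2.imwrite('pics/'+out,cv2.resize(im,None,fx=s,fy=s,interpolation=cv2.INTER_CUBIC))
E
python3 - <<'E'
from h import *
zoom('side0.png',210,180,350,310,5,'side0z.png')
zoom('wrist0.png',60,0,260,250,2.4,'wrist0z.png')
r=load('wrist0.png')
for p in [(220,243),(75,225),(236,0),(79,0)]: print(p,wplane(r,*p,.02))
for p in [(84,20),(74,81),(73,144),(76,204)]: print(p,wplane(r,*p,.07))
E
```

```text
(220, 243) [ 0.60094382 -0.08144117  0.02      ]
(75, 225) [ 0.39593558 -0.06181568  0.02      ]
(236, 0) [0.62590158 0.19758163 0.02      ]
(79, 0) [0.42547973 0.23138045 0.02      ]
(84, 20) [0.46946954 0.18396919 0.07      ]
(74, 81) [0.45711203 0.11859828 0.07      ]
(73, 144) [0.45045703 0.05096906 0.07      ]
(76, 204) [ 0.44304225 -0.01666806  0.07      ]
```

View pics/side0z.png

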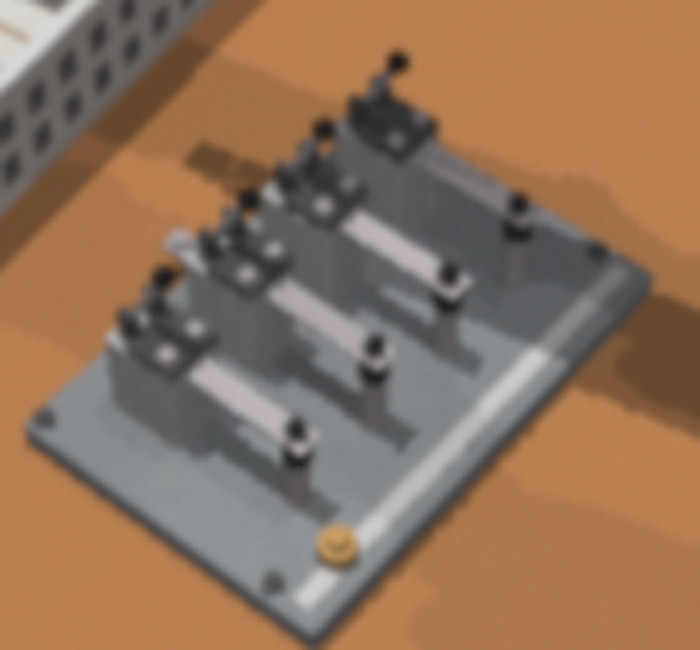

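View pics/wrist0z.png

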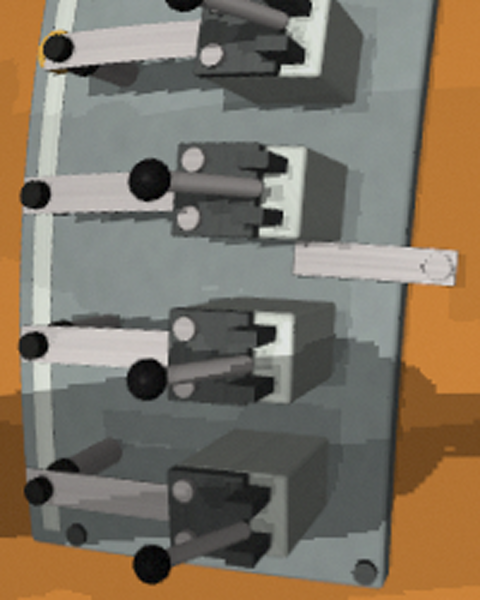

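Request:
{"fn": "jog_arm", "kwargs": {"dp": [[0.64,-0.9,0],[1.3,-1.8,0],[1.9,-2.7,0],[2.5,-3.6,0],[3.2,-4.4,0]], "angular": [[0,0,-1.6],[0,0,-3.3],[0,0,-5.0],[0,0,-6.7],[0,0,-8.4]], "claw": [0,0,0,0,0]}}

```text
t: 0.65
eef_pos: [0.5637, 0.0801, 0.231]
tool_rot: [-0.0, 0.404, 0.915, -0.0]
contact_force: [-0.6, 0.3, 0.6]
gripper_width: 0.145
```

Request:
{"fn": "jog_arm", "kwargs": {"dp": [[0,0,0],[0,0,0],[0,0,0],[0,0,0],[0,0,0]], "angular": [[0,0,-1.6],[0,0,-3.3],[0,0,-5.0],[0,0,-6.7],[0,0,-8.4]], "claw": [0,0,0,0,0]}}

```text
t: 1.15
eef_pos: [0.5648, 0.0799, 0.231]
tool_rot: [-0.0, 0.049, 0.999, -0.0]
contact_force: [-0.6, 0.2, -0.2]
gripper_width: 0.002
```

```bash
python3 - <<'E'
from h import *
r=snap('wrist','wrist1.png');snap('scene','scene1.png');snap('side','side1.png');o=get_obs();print(o['t'],o['eef_pos'],o['tool_rot'],o['contact_force'],o['gripper_width'],o['q'])
E
```

```text
1.3 [0.56482887 0.07982054 0.23105413] [-2.88129499e-04  5.40490276e-02  9.98538241e-01  2.81902314e-05] [ 0.11089275  0.25080229 -0.17472024] -0.0008329711759295469 [-0.01184075  0.32420477 -0.29499777  1.79418635  0.10735245  1.03935299
  1.11575381]
```

View pics/wrist1.png

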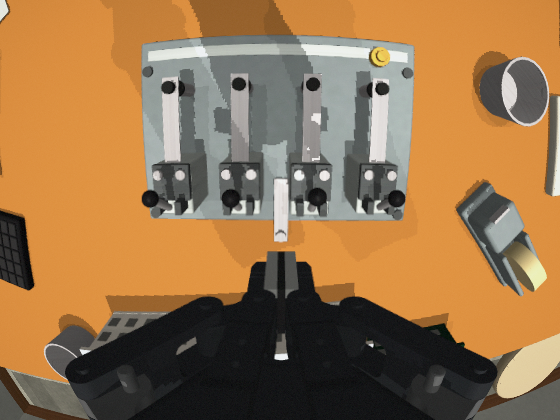

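```bash
python3 - <<'E'
from h import *
im=cv2.imread('pics/wrist1.png')
m=(im.max(2)<45).astype(np.uint8); 
m[110:]=0
n,l,s,c=cv2.connectedComponentsWithStats(m)
for i in range(1,n):
    if s[i][4]>20: print('wrist',s[i],c[i])
zoom('wrist1.png',130,30,430,230,2.66,'wrist1z.png')
zoom('side1.png',210,180,350,310,5,'side1z.png')
r=load('wrist1.png')
print(wray(r,280,206))
E
```

```text
wrist [233  78  13  12 123] [238.57723577  83.6097561 ]
wrist [306  78  14  13 136] [312.44117647  83.84558824]
wrist [179  81   6  15  68] [180.98529412  88.        ]
wrist [162  82  13  12 121] [168.04958678  87.01652893]
wrist [367  83   5  14  57] [369.31578947  89.43859649]
wrist [376  83  12  12 107] [381.28037383  88.56074766]
(array([0.48828721, 0.08722256, 0.37290264]), array([ 0.29841701, -0.03305995, -0.95386285]))
```

View pics/wrist1z.png

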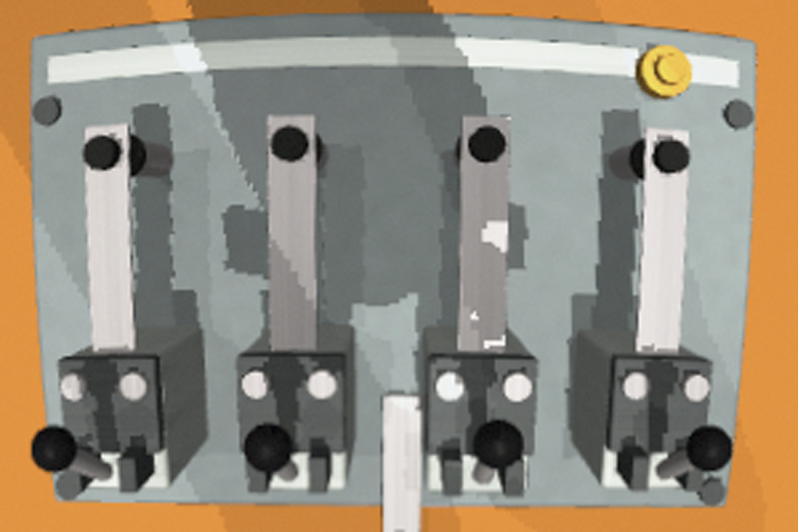

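View pics/side1z.png

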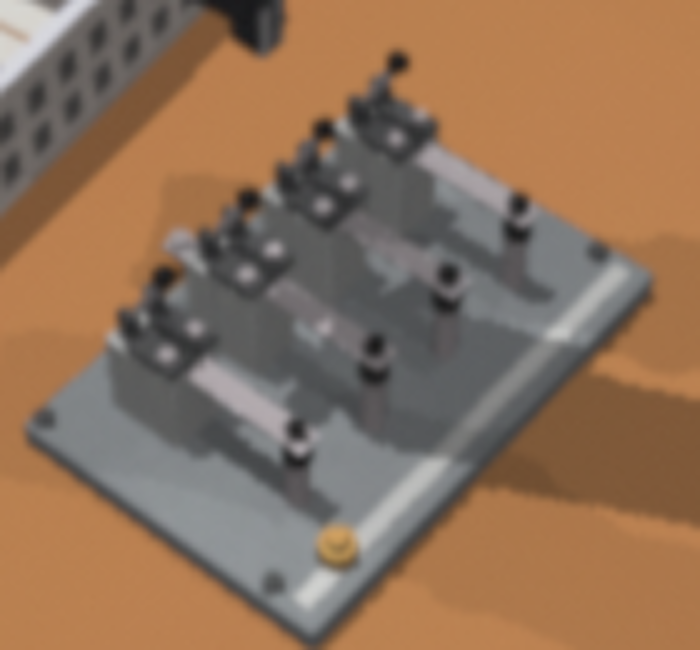

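```bash
python3 - <<'E'
from h import *
w=load('wrist1.png');s=load('side1.png')
W=[(381.3,88.3),(312.4,83.8),(238.6,83.6),(168,87)]
S=[(297,428),(375,344),(449,270),(518,204)]
P=[]
for a,b in zip(W,S):
    x,e=tri([wray(w,*a),ray(s,b[0]/5+210-.4,b[1]/5+180-.4)]);print(x.round(4),np.round(e,4));P.append(x)
for z in (.075,.08,.085): print([wplane(w,*a,z).round(4).tolist() for a in W])
P=np.array(P);d=P[0]-P[3];print(np.hypot(*d[:2]),np.arctan2(-d[0],d[1]))
# balls wrist
f=lambda u,v:(u/2.66+130,v/2.66+30)
B=[(708,447),(498,443),(268,447),(53,447)];SB=[(164,277),(250,200),(323,129),(398,62)]
for a,b in zip(B,SB):
    x,e=tri([wray(w,*f(*a)),ray(s,b[0]/5+210-.4,b[1]/5+180-.4)]);print('ball',x.round(4),np.round(e,4))
# plate corners
for c in [(31,37),(756,42),(728,508),(55,503)]: print('corner',wplane(w,*f(*c),.02).round(4))
E
```

```text
[0.4778 0.1788 0.0842] [0.0003 0.0003]
[0.4709 0.1158 0.0914] [0.0002 0.0002]
[0.464  0.0534 0.0937] [0.0003 0.0003]
[ 0.4572 -0.0096  0.092 ] [0.0002 0.0002]
[[0.4771, 0.1816, 0.075], [0.4697, 0.1174, 0.075], [0.4626, 0.0513, 0.075], [0.4552, -0.0156, 0.075]]
[[0.4773, 0.18, 0.08], [0.47, 0.1169, 0.08], [0.4631, 0.0519, 0.08], [0.4558, -0.0138, 0.08]]
[[0.4775, 0.1784, 0.085], [0.4703, 0.1164, 0.085], [0.4635, 0.0525, 0.085], [0.4563, -0.0121, 0.085]]
0.189517421542327 -0.10858059528721525
ball [0.5646 0.1701 0.1395] [0.0008 0.0008]
ball [0.5551 0.1071 0.1457] [0.0002 0.0002]
ball [0.5501 0.0446 0.147 ] [0.0007 0.0007]
ball [ 0.5419 -0.017   0.151 ] [0.0002 0.0002]
corner [ 0.3925 -0.0613  0.02  ]
corner [0.4262 0.2435 0.02  ]
corner [0.6325 0.2225 0.02  ]
corner [ 0.5997 -0.0837  0.02  ]
```

Request:
{"fn": "jog_arm", "kwargs": {"dp": [[1.0,0.9,0],[2.0,1.8,0],[3.0,2.7,0],[3.89,3.56,0.5],[3.89,3.56,1.5]], "angular": [[0,0,0],[0,0,0],[0,0,0],[0,0,0],[0,0,0]], "claw": [0,0,0,0,0]}}

```text
t: 1.8
eef_pos: [0.4761, 0.1834, 0.1953]
tool_rot: [0.002, 0.051, 0.999, 0.002]
contact_force: [-0.4, 0.0, -0.1]
gripper_width: -0.003
```

Request:
{"fn": "jog_arm", "kwargs": {"dp": [[0,0,0.8],[0,0,1.6],[0,0,2.4],[0,0,3.2],[0,0,3.2]], "angular": [[0,0,0],[0,0,0],[0,0,0],[0,0,0],[0,0,0]], "claw": [0,0,0,0,0]}}

```text
t: 2.3
eef_pos: [0.4758, 0.1778, 0.1115]
tool_rot: [-0.002, 0.054, 0.999, -0.001]
contact_force: [-0.3, -1.1, -0.7]
gripper_width: -0.001
```

```bash
python3 - <<'E'
from h import *
snap('wrist','wrist2.png')
for n in range(1):
    o=get_obs();print(o['t'],o['eef_pos'],o['contact_force'],o['q'])
E
```

```text
2.35 [0.4767427  0.17832057 0.11298515] [ 0.11301385 -0.30176799  0.42896463] [-0.19766154  0.38526697 -0.34202866  2.03362885  0.18469841  0.75433291
  0.81152324]
```

View pics/wrist2.png

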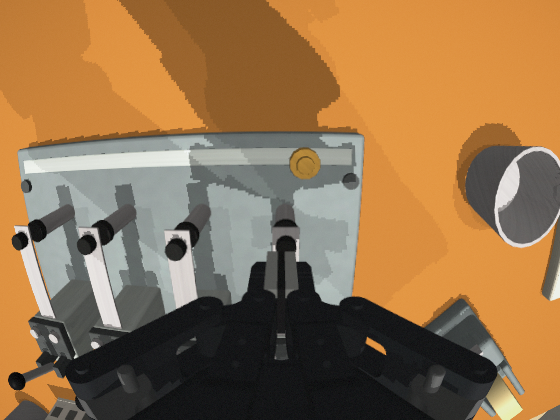

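```bash
python3 - <<'E'
from h import *
r=load('wrist2.png')
for p in [(286,243),(286,246)]: print(wplane(r,*p,.085))
for p in [(176,249),(87,243),(20,241)]: print(wplane(r,*p,.091))
E
```

```text
[0.47412297 0.18043604 0.085     ]
[0.47597908 0.18024437 0.085     ]
[0.4692949  0.11780188 0.091     ]
[0.46122263 0.05686783 0.091     ]
[ 0.45612824 -0.00739792  0.091     ]
```

Request:
{"fn": "jog_arm", "kwargs": {"dp": [[0,0,0.2],[0,0,0.4],[0,0,0.6],[0,0,0.7],[0,0,0.8]], "angular": [[0,0,0],[0,0,0],[0,0,0],[0,0,0],[0,0,0]], "claw": [0,0,0,0,0]}}

```text
t: 2.85
eef_pos: [0.4777, 0.1787, 0.0937]
tool_rot: [0.0, 0.052, 0.999, 0.0]
contact_force: [-0.3, -0.6, 0.6]
gripper_width: -0.001
```

Request:
{"fn": "jog_arm", "kwargs": {"dp": [[0,0,0.04],[0,0,0.08],[0,0,0.12],[0,0,0.16],[0,0,0.2]], "angular": [[0,0,0],[0,0,0],[0,0,0],[0,0,0],[0,0,0]], "claw": [0,0,0,0,0]}}

```text
t: 3.35
eef_pos: [0.4777, 0.1787, 0.0888]
tool_rot: [0.0, 0.052, 0.999, 0.0]
contact_force: [0.1, 0.6, -0.4]
gripper_width: 0.001
```

Request:
{"fn": "jog_arm", "kwargs": {"dp": [[0,0,0.04],[0,0,0.08],[0,0,0.12],[0,0,0.16],[0,0,0.2]], "angular": [[0,0,0],[0,0,0],[0,0,0],[0,0,0],[0,0,0]], "claw": [0,0,0,0,0]}}

```text
t: 3.85
eef_pos: [0.4774, 0.1787, 0.0838]
tool_rot: [-0.0, 0.052, 0.999, -0.0]
contact_force: [-2.8, 0.2, 1.7]
gripper_width: -0.0
```

Request:
{"fn": "jog_arm", "kwargs": {"dp": [[0,0,0.04],[0,0,0.08],[0,0,0.12],[0,0,0.16],[0,0,0.16]], "angular": [[0,0,0],[0,0,0],[0,0,0],[0,0,0],[0,0,0]], "claw": [0,0,0,0,0]}}

```text
t: 4.35
eef_pos: [0.4774, 0.1787, 0.0797]
tool_rot: [-0.0, 0.052, 0.999, -0.0]
contact_force: [-2.2, 0.0, 3.4]
gripper_width: 0.002
```

Request:
{"fn": "jog_arm", "kwargs": {"dp": [[0,0,0.04],[0,0,0.08],[0,0,0.12],[0,0,0.12],[0,0,0.12]], "angular": [[0,0,0],[0,0,0],[0,0,0],[0,0,0],[0,0,0]], "claw": [0,0,0,0,0]}}

```text
t: 4.85
eef_pos: [0.4776, 0.1788, 0.0768]
tool_rot: [-0.0, 0.052, 0.999, 0.0]
contact_force: [-3.3, 0.1, 5.5]
gripper_width: 0.002
```

Request:
{"fn": "jog_arm", "kwargs": {"dp": [[0,0,0.03],[0,0,0.06],[0,0,0.08],[0,0,0.08],[0,0,0.08]], "angular": [[0,0,0],[0,0,0],[0,0,0],[0,0,0],[0,0,0]], "claw": [0,0,0,0,0]}}

```text
t: 5.35
eef_pos: [0.4777, 0.1788, 0.0749]
tool_rot: [0.0, 0.052, 0.999, 0.0]
contact_force: [-3.3, 0.7, 5.8]
gripper_width: 0.001
```

Request:
{"fn": "jog_arm", "kwargs": {"dp": [[0,0,0.02],[0,0,0.04],[0,0,0.04],[0,0,0.04],[0,0,0.04]], "angular": [[0,0,0],[0,0,0],[0,0,0],[0,0,0],[0,0,0]], "claw": [0,0,0,0,0]}}

```text
t: 5.85
eef_pos: [0.4777, 0.1788, 0.0741]
tool_rot: [0.0, 0.052, 0.999, 0.0]
contact_force: [-3.6, -0.4, 6.9]
gripper_width: 0.001
```

Request:
{"fn": "jog_arm", "kwargs": {"dp": [[0,0,0.02],[0,0,0.04],[0,0,0.04],[0,0,0.04],[0,0,0.04]], "angular": [[0,0,0],[0,0,0],[0,0,0],[0,0,0],[0,0,0]], "claw": [0,0,0,0,0]}}

```text
t: 6.35
eef_pos: [0.4779, 0.1788, 0.0733]
tool_rot: [0.0, 0.052, 0.999, 0.0]
contact_force: [-4.3, -0.2, 9.3]
gripper_width: -0.0
```

Request:
{"fn": "jog_arm", "kwargs": {"dp": [[0,0,0.016],[0,0,0.016],[0,0,0.016],[0,0,0.016],[0,0,0.016]], "angular": [[0,0,0],[0,0,0],[0,0,0],[0,0,0],[0,0,0]], "claw": [0,0,0,0,0]}}

```text
t: 6.85
eef_pos: [0.4779, 0.1788, 0.0729]
tool_rot: [0.0, 0.052, 0.999, 0.0]
contact_force: [-3.2, -0.7, 9.0]
gripper_width: -0.002
```

Request:
{"fn": "jog_arm", "kwargs": {"dp": [[0,0,0],[0,0,0],[0,0,0],[0,0,-0.04],[0,0,-0.12]], "angular": [[0,0,0],[0,0,0],[0,0,0],[0,0,0],[0,0,0]], "claw": [0,0,0,0,0]}}

```text
t: 7.35
eef_pos: [0.4777, 0.1788, 0.0756]
tool_rot: [0.0, 0.052, 0.999, 0.0]
contact_force: [-3.0, -0.2, 6.3]
gripper_width: -0.0
```

Request:
{"fn": "jog_arm", "kwargs": {"dp": [[0,0,-0.2],[0,0,-0.5],[0,0,-0.9],[0,0,-1.3],[0,0,-1.5]], "angular": [[0,0,0],[0,0,0],[0,0,0],[0,0,0],[0,0,0]], "claw": [0,0,0,0,0]}}

```text
t: 7.85
eef_pos: [0.4784, 0.1788, 0.1142]
tool_rot: [0.001, 0.053, 0.999, 0.0]
contact_force: [-0.3, -0.1, -0.3]
gripper_width: 0.003
```

Request:
{"fn": "jog_arm", "kwargs": {"dp": [[0,-0.9,0],[0,-1.8,0],[0,-2.56,0],[0,-2.56,0.2],[0,-2.56,0.4]], "angular": [[0,0,0],[0,0,0],[0,0,0],[0,0,0],[0,0,0]], "claw": [0,0,0,0,0]}}

```text
t: 8.35
eef_pos: [0.4713, 0.1151, 0.103]
tool_rot: [0.0, 0.053, 0.999, 0.0]
contact_force: [0.3, 0.5, -0.1]
gripper_width: -0.001
```

Request:
{"fn": "jog_arm", "kwargs": {"dp": [[0,0,0.04],[0,0,0.08],[0,0,0.12],[0,0,0.16],[0,0,0.16]], "angular": [[0,0,0],[0,0,0],[0,0,0],[0,0,0],[0,0,0]], "claw": [0,0,0,0,0]}}

```text
t: 8.85
eef_pos: [0.4709, 0.1153, 0.0988]
tool_rot: [-0.0, 0.052, 0.999, 0.0]
contact_force: [-0.3, 0.2, -0.0]
gripper_width: 0.005
```

Request:
{"fn": "jog_arm", "kwargs": {"dp": [[0,0,0.04],[0,0,0.08],[0,0,0.12],[0,0,0.16],[0,0,0.2]], "angular": [[0,0,0],[0,0,0],[0,0,0],[0,0,0],[0,0,0]], "claw": [0,0,0,0,0]}}

```text
t: 9.35
eef_pos: [0.4709, 0.115, 0.0938]
tool_rot: [-0.0, 0.052, 0.999, -0.0]
contact_force: [0.1, 0.1, -1.0]
gripper_width: 0.005
```

Request:
{"fn": "jog_arm", "kwargs": {"dp": [[0,0,0.04],[0,0,0.08],[0,0,0.12],[0,0,0.16],[0,0,0.2]], "angular": [[0,0,0],[0,0,0],[0,0,0],[0,0,0],[0,0,0]], "claw": [0,0,0,0,0]}}

```text
t: 9.85
eef_pos: [0.4707, 0.1151, 0.0888]
tool_rot: [-0.0, 0.052, 0.999, -0.0]
contact_force: [-2.3, 0.5, 1.9]
gripper_width: 0.0
```

Request:
{"fn": "jog_arm", "kwargs": {"dp": [[0,0,0.04],[0,0,0.08],[0,0,0.12],[0,0,0.16],[0,0,0.2]], "angular": [[0,0,0],[0,0,0],[0,0,0],[0,0,0],[0,0,0]], "claw": [0,0,0,0,0]}}

```text
t: 10.35
eef_pos: [0.4707, 0.1151, 0.0838]
tool_rot: [-0.0, 0.052, 0.999, -0.0]
contact_force: [-3.9, 0.7, 5.5]
gripper_width: -0.001
```

Request:
{"fn": "jog_arm", "kwargs": {"dp": [[0,0,0.04],[0,0,0.08],[0,0,0.12],[0,0,0.12],[0,0,0.12]], "angular": [[0,0,0],[0,0,0],[0,0,0],[0,0,0],[0,0,0]], "claw": [0,0,0,0,0]}}

```text
t: 10.85
eef_pos: [0.4708, 0.1151, 0.0809]
tool_rot: [-0.0, 0.052, 0.999, -0.0]
contact_force: [-4.2, 0.4, 6.0]
gripper_width: 0.003
```

Request:
{"fn": "jog_arm", "kwargs": {"dp": [[0,0,0.02],[0,0,0.04],[0,0,0.04],[0,0,0.04],[0,0,0.04]], "angular": [[0,0,0],[0,0,0],[0,0,0],[0,0,0],[0,0,0]], "claw": [0,0,0,0,0]}}

```text
t: 11.35
eef_pos: [0.4708, 0.1151, 0.0801]
tool_rot: [-0.0, 0.052, 0.999, -0.0]
contact_force: [-4.2, 1.2, 7.3]
gripper_width: 0.003
```

Request:
{"fn": "jog_arm", "kwargs": {"dp": [[0,0,0.02],[0,0,0.04],[0,0,0.04],[0,0,0.04],[0,0,0.04]], "angular": [[0,0,0],[0,0,0],[0,0,0],[0,0,0],[0,0,0]], "claw": [0,0,0,0,0]}}

```text
t: 11.85
eef_pos: [0.471, 0.1151, 0.0792]
tool_rot: [0.0, 0.052, 0.999, -0.0]
contact_force: [-3.4, 0.5, 8.2]
gripper_width: 0.002
```

Request:
{"fn": "jog_arm", "kwargs": {"dp": [[0,0,0.02],[0,0,0.02],[0,0,0.02],[0,0,0.02],[0,0,0.02]], "angular": [[0,0,0],[0,0,0],[0,0,0],[0,0,0],[0,0,0]], "claw": [0,0,0,0,0]}}

```text
t: 12.35
eef_pos: [0.471, 0.1151, 0.0788]
tool_rot: [0.0, 0.052, 0.999, -0.0]
contact_force: [-4.6, 0.0, 10.1]
gripper_width: 0.002
```

Request:
{"fn": "jog_arm", "kwargs": {"dp": [[0,0,0],[0,0,0],[0,0,0],[0,0,-0.04],[0,0,-0.12]], "angular": [[0,0,0],[0,0,0],[0,0,0],[0,0,0],[0,0,0]], "claw": [0,0,0,0,0]}}

```text
t: 12.85
eef_pos: [0.4708, 0.1151, 0.0815]
tool_rot: [-0.0, 0.052, 0.999, -0.0]
contact_force: [-3.5, 0.1, 5.4]
gripper_width: -0.001
```

Request:
{"fn": "jog_arm", "kwargs": {"dp": [[0,0,-0.2],[0,0,-0.5],[0,0,-0.9],[0,0,-1.2],[0,0,-1.36]], "angular": [[0,0,0],[0,0,0],[0,0,0],[0,0,0],[0,0,0]], "claw": [0,0,0,0,0]}}

```text
t: 13.35
eef_pos: [0.4717, 0.1151, 0.1165]
tool_rot: [0.001, 0.052, 0.999, 0.0]
contact_force: [0.2, -0.5, -0.6]
gripper_width: 0.001
```

Request:
{"fn": "jog_arm", "kwargs": {"dp": [[0,-0.9,0],[0,-1.8,0],[0,-2.56,0],[0,-2.56,0.2],[0,-2.56,0.4]], "angular": [[0,0,0],[0,0,0],[0,0,0],[0,0,0],[0,0,0]], "claw": [0,0,0,0,0]}}

```text
t: 13.85
eef_pos: [0.4645, 0.0515, 0.1053]
tool_rot: [0.0, 0.053, 0.999, 0.0]
contact_force: [0.2, 0.7, -0.8]
gripper_width: 0.003
```

Request:
{"fn": "jog_arm", "kwargs": {"dp": [[0,0,0.04],[0,0,0.08],[0,0,0.12],[0,0,0.16],[0,0,0.16]], "angular": [[0,0,0],[0,0,0],[0,0,0],[0,0,0],[0,0,0]], "claw": [0,0,0,0,0]}}

```text
t: 14.35
eef_pos: [0.4642, 0.0516, 0.1013]
tool_rot: [-0.0, 0.052, 0.999, 0.0]
contact_force: [0.2, 0.6, 0.7]
gripper_width: 0.001
```

Request:
{"fn": "jog_arm", "kwargs": {"dp": [[0,0,0.04],[0,0,0.08],[0,0,0.12],[0,0,0.16],[0,0,0.2]], "angular": [[0,0,0],[0,0,0],[0,0,0],[0,0,0],[0,0,0]], "claw": [0,0,0,0,0]}}

```text
t: 14.85
eef_pos: [0.4642, 0.0514, 0.0963]
tool_rot: [-0.0, 0.052, 0.999, 0.0]
contact_force: [0.0, 0.4, -0.3]
gripper_width: 0.004
```

Request:
{"fn": "jog_arm", "kwargs": {"dp": [[0,0,0.04],[0,0,0.08],[0,0,0.12],[0,0,0.16],[0,0,0.2]], "angular": [[0,0,0],[0,0,0],[0,0,0],[0,0,0],[0,0,0]], "claw": [0,0,0,0,0]}}

```text
t: 15.35
eef_pos: [0.4642, 0.0514, 0.0913]
tool_rot: [-0.0, 0.052, 0.999, -0.0]
contact_force: [0.5, 1.1, 1.1]
gripper_width: 0.002
```

Request:
{"fn": "jog_arm", "kwargs": {"dp": [[0,0,0.04],[0,0,0.08],[0,0,0.12],[0,0,0.16],[0,0,0.2]], "angular": [[0,0,0],[0,0,0],[0,0,0],[0,0,0],[0,0,0]], "claw": [0,0,0,0,0]}}

```text
t: 15.85
eef_pos: [0.4641, 0.0514, 0.0863]
tool_rot: [-0.0, 0.052, 0.999, -0.0]
contact_force: [-1.1, 0.9, 1.7]
gripper_width: 0.003
```

Request:
{"fn": "jog_arm", "kwargs": {"dp": [[0,0,0.04],[0,0,0.08],[0,0,0.12],[0,0,0.12],[0,0,0.12]], "angular": [[0,0,0],[0,0,0],[0,0,0],[0,0,0],[0,0,0]], "claw": [0,0,0,0,0]}}

```text
t: 16.35
eef_pos: [0.4642, 0.0514, 0.0834]
tool_rot: [-0.0, 0.052, 0.999, -0.0]
contact_force: [-2.1, 0.9, 2.1]
gripper_width: 0.0
```

Request:
{"fn": "jog_arm", "kwargs": {"dp": [[0,0,0.02],[0,0,0.04],[0,0,0.06],[0,0,0.06],[0,0,0.06]], "angular": [[0,0,0],[0,0,0],[0,0,0],[0,0,0],[0,0,0]], "claw": [0,0,0,0,0]}}

```text
t: 16.85
eef_pos: [0.4642, 0.0514, 0.0819]
tool_rot: [0.0, 0.052, 0.999, -0.0]
contact_force: [-1.5, 0.4, 2.6]
gripper_width: 0.001
```

Noticeably softer so far. Continue in 1 mm steps to the stop.

Request:
{"fn": "jog_arm", "kwargs": {"dp": [[0,0,0.02],[0,0,0.04],[0,0,0.06],[0,0,0.06],[0,0,0.06]], "angular": [[0,0,0],[0,0,0],[0,0,0],[0,0,0],[0,0,0]], "claw": [0,0,0,0,0]}}

```text
t: 17.35
eef_pos: [0.4643, 0.0514, 0.0804]
tool_rot: [0.0, 0.052, 0.999, 0.0]
contact_force: [-1.7, 0.0, 3.0]
gripper_width: -0.002
```

Request:
{"fn": "jog_arm", "kwargs": {"dp": [[0,0,0.02],[0,0,0.04],[0,0,0.04],[0,0,0.04],[0,0,0.04]], "angular": [[0,0,0],[0,0,0],[0,0,0],[0,0,0],[0,0,0]], "claw": [0,0,0,0,0]}}

```text
t: 17.85
eef_pos: [0.4644, 0.0514, 0.0795]
tool_rot: [0.0, 0.052, 0.999, 0.0]
contact_force: [-2.6, -0.2, 3.2]
gripper_width: -0.0
```

Request:
{"fn": "jog_arm", "kwargs": {"dp": [[0,0,0.02],[0,0,0.04],[0,0,0.04],[0,0,0.04],[0,0,0.04]], "angular": [[0,0,0],[0,0,0],[0,0,0],[0,0,0],[0,0,0]], "claw": [0,0,0,0,0]}}

```text
t: 18.35
eef_pos: [0.4645, 0.0514, 0.0786]
tool_rot: [0.0, 0.052, 0.999, 0.0]
contact_force: [-1.9, -0.4, 7.0]
gripper_width: 0.001
```

Request:
{"fn": "jog_arm", "kwargs": {"dp": [[0,0,0.02],[0,0,0.02],[0,0,0.02],[0,0,0.02],[0,0,0.02]], "angular": [[0,0,0],[0,0,0],[0,0,0],[0,0,0],[0,0,0]], "claw": [0,0,0,0,0]}}

```text
t: 18.85
eef_pos: [0.4645, 0.0514, 0.0782]
tool_rot: [0.0, 0.052, 0.999, 0.0]
contact_force: [-3.3, -0.3, 7.4]
gripper_width: -0.003
```

Request:
{"fn": "jog_arm", "kwargs": {"dp": [[0,0,0],[0,0,0],[0,0,0],[0,0,-0.04],[0,0,-0.12]], "angular": [[0,0,0],[0,0,0],[0,0,0],[0,0,0],[0,0,0]], "claw": [0,0,0,0,0]}}

```text
t: 19.35
eef_pos: [0.4642, 0.0514, 0.0809]
tool_rot: [0.0, 0.052, 0.999, 0.0]
contact_force: [-1.0, 0.2, 3.0]
gripper_width: 0.002
```

Request:
{"fn": "jog_arm", "kwargs": {"dp": [[0,0,-0.2],[0,0,-0.5],[0,0,-0.9],[0,0,-1.2],[0,0,-1.36]], "angular": [[0,0,0],[0,0,0],[0,0,0],[0,0,0],[0,0,0]], "claw": [0,0,0,0,0]}}

```text
t: 19.85
eef_pos: [0.4648, 0.0514, 0.116]
tool_rot: [0.001, 0.052, 0.999, 0.0]
contact_force: [0.1, 0.3, -0.3]
gripper_width: -0.0
```

Request:
{"fn": "jog_arm", "kwargs": {"dp": [[0,-0.9,0],[0,-1.8,0],[0,-2.56,0],[0,-2.56,0.2],[0,-2.56,0.4]], "angular": [[0,0,0],[0,0,0],[0,0,0],[0,0,0],[0,0,0]], "claw": [0,0,0,0,0]}}

```text
t: 20.35
eef_pos: [0.4577, -0.0122, 0.1048]
tool_rot: [0.0, 0.053, 0.999, 0.0]
contact_force: [-0.1, 0.8, 0.5]
gripper_width: -0.002
```

Request:
{"fn": "jog_arm", "kwargs": {"dp": [[0,0,0.04],[0,0,0.08],[0,0,0.12],[0,0,0.16],[0,0,0.2]], "angular": [[0,0,0],[0,0,0],[0,0,0],[0,0,0],[0,0,0]], "claw": [0,0,0,0,0]}}

```text
t: 20.85
eef_pos: [0.4576, -0.012, 0.0999]
tool_rot: [0.0, 0.052, 0.999, 0.0]
contact_force: [-0.1, -0.3, -0.3]
gripper_width: -0.001
```

Request:
{"fn": "jog_arm", "kwargs": {"dp": [[0,0,0.04],[0,0,0.08],[0,0,0.12],[0,0,0.16],[0,0,0.2]], "angular": [[0,0,0],[0,0,0],[0,0,0],[0,0,0],[0,0,0]], "claw": [0,0,0,0,0]}}

```text
t: 21.35
eef_pos: [0.4575, -0.0123, 0.0948]
tool_rot: [-0.0, 0.052, 0.999, 0.0]
contact_force: [-0.2, -0.4, 0.0]
gripper_width: 0.001
```

Request:
{"fn": "jog_arm", "kwargs": {"dp": [[0,0,0.04],[0,0,0.08],[0,0,0.12],[0,0,0.16],[0,0,0.2]], "angular": [[0,0,0],[0,0,0],[0,0,0],[0,0,0],[0,0,0]], "claw": [0,0,0,0,0]}}

```text
t: 21.85
eef_pos: [0.4573, -0.0122, 0.0898]
tool_rot: [-0.0, 0.052, 0.999, -0.0]
contact_force: [-1.2, -0.1, 2.0]
gripper_width: -0.001
```

Request:
{"fn": "jog_arm", "kwargs": {"dp": [[0,0,0.04],[0,0,0.08],[0,0,0.12],[0,0,0.16],[0,0,0.2]], "angular": [[0,0,0],[0,0,0],[0,0,0],[0,0,0],[0,0,0]], "claw": [0,0,0,0,0]}}

```text
t: 22.35
eef_pos: [0.4572, -0.0123, 0.0848]
tool_rot: [-0.0, 0.052, 0.999, -0.0]
contact_force: [-4.2, 0.4, 4.8]
gripper_width: -0.003
```

Request:
{"fn": "jog_arm", "kwargs": {"dp": [[0,0,0.03],[0,0,0.06],[0,0,0.08],[0,0,0.08],[0,0,0.08]], "angular": [[0,0,0],[0,0,0],[0,0,0],[0,0,0],[0,0,0]], "claw": [0,0,0,0,0]}}

```text
t: 22.85
eef_pos: [0.4573, -0.0122, 0.0829]
tool_rot: [-0.0, 0.052, 0.999, -0.0]
contact_force: [-4.7, 1.0, 5.1]
gripper_width: 0.001
```

Request:
{"fn": "jog_arm", "kwargs": {"dp": [[0,0,0.02],[0,0,0.04],[0,0,0.04],[0,0,0.04],[0,0,0.04]], "angular": [[0,0,0],[0,0,0],[0,0,0],[0,0,0],[0,0,0]], "claw": [0,0,0,0,0]}}

```text
t: 23.35
eef_pos: [0.4573, -0.0123, 0.0819]
tool_rot: [-0.0, 0.052, 0.999, -0.0]
contact_force: [-4.2, 0.3, 5.9]
gripper_width: -0.002
```

Request:
{"fn": "jog_arm", "kwargs": {"dp": [[0,0,0.02],[0,0,0.04],[0,0,0.04],[0,0,0.04],[0,0,0.04]], "angular": [[0,0,0],[0,0,0],[0,0,0],[0,0,0],[0,0,0]], "claw": [0,0,0,0,0]}}

```text
t: 23.85
eef_pos: [0.4574, -0.0122, 0.081]
tool_rot: [-0.0, 0.052, 0.999, -0.0]
contact_force: [-4.1, 0.8, 6.8]
gripper_width: 0.001
```

Request:
{"fn": "jog_arm", "kwargs": {"dp": [[0,0,0.02],[0,0,0.04],[0,0,0.04],[0,0,0.04],[0,0,0.04]], "angular": [[0,0,0],[0,0,0],[0,0,0],[0,0,0],[0,0,0]], "claw": [0,0,0,0,0]}}

```text
t: 24.35
eef_pos: [0.4575, -0.0123, 0.0801]
tool_rot: [-0.0, 0.052, 0.999, -0.0]
contact_force: [-4.0, 0.2, 7.0]
gripper_width: -0.003
```

Request:
{"fn": "jog_arm", "kwargs": {"dp": [[0,0,0.02],[0,0,0.03],[0,0,0.03],[0,0,0.03],[0,0,0.03]], "angular": [[0,0,0],[0,0,0],[0,0,0],[0,0,0],[0,0,0]], "claw": [0,0,0,0,0]}}

```text
t: 24.85
eef_pos: [0.4575, -0.0123, 0.0794]
tool_rot: [0.0, 0.052, 0.999, -0.0]
contact_force: [-4.0, 0.4, 8.9]
gripper_width: 0.001
```

Request:
{"fn": "jog_arm", "kwargs": {"dp": [[0,0,0.02],[0,0,0.02],[0,0,0.02],[0,0,0.02],[0,0,0.02]], "angular": [[0,0,0],[0,0,0],[0,0,0],[0,0,0],[0,0,0]], "claw": [0,0,0,0,0]}}

```text
t: 25.35
eef_pos: [0.4576, -0.0123, 0.0791]
tool_rot: [0.0, 0.052, 0.999, -0.0]
contact_force: [-5.7, 0.9, 10.4]
gripper_width: -0.001
```

Request:
{"fn": "jog_arm", "kwargs": {"dp": [[0,0,0],[0,0,0],[0,0,0],[0,0,-0.04],[0,0,-0.12]], "angular": [[0,0,0],[0,0,0],[0,0,0],[0,0,0],[0,0,0]], "claw": [0,0,0,0,0]}}

```text
t: 25.85
eef_pos: [0.4573, -0.0122, 0.0818]
tool_rot: [-0.0, 0.052, 0.999, -0.0]
contact_force: [-4.2, 1.1, 6.4]
gripper_width: -0.001
```

Request:
{"fn": "jog_arm", "kwargs": {"dp": [[0,0,-0.2],[0,0,-0.5],[0,0,-1.0],[0,0,-1.6],[0,0,-2.24]], "angular": [[0,0,0],[0,0,0],[0,0,0],[0,0,0],[0,0,0]], "claw": [0,0,0,0,0]}}

```text
t: 26.35
eef_pos: [0.4581, -0.0123, 0.1389]
tool_rot: [0.001, 0.052, 0.999, 0.0]
contact_force: [-0.1, -0.6, -0.4]
gripper_width: 0.001
```

Request:
{"fn": "jog_arm", "kwargs": {"dp": [[0,0.9,0],[0,1.8,0],[0,2.64,0],[-0.9,2.64,0],[-1.8,2.64,0]], "angular": [[0,0,0],[0,0,0],[0,0,0],[0,0,0],[0,0,0]], "claw": [0,0,0,0,0]}}

```text
t: 26.85
eef_pos: [0.5103, 0.0497, 0.1388]
tool_rot: [0.001, 0.051, 0.999, 0.0]
contact_force: [0.9, 0.4, 0.3]
gripper_width: -0.001
```

```bash
python3 - <<'E'
from h import *
snap('wrist','wrist3.png');snap('side','side3.png');zoom('side3.png',210,150,350,270,5,'side3z.png')
o=get_obs();print(o['t'],o['eef_pos'],o['contact_force'])
E
```

```text
26.95 [0.51271548 0.04866505 0.13885266] [ 0.58615396  0.23319928 -0.40111775]
```

View pics/wrist3.png

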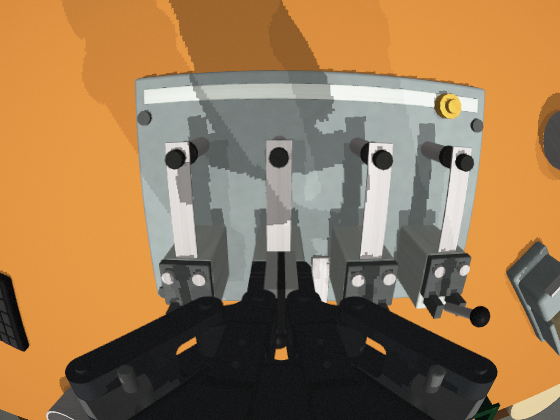

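View pics/side3z.png

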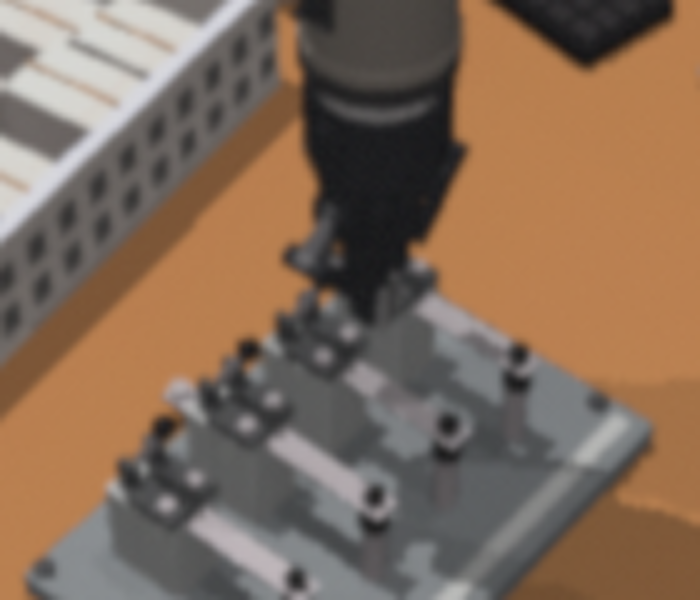

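Request:
{"fn": "jog_arm", "kwargs": {"dp": [[-0.15,0,0],[-0.3,0,0],[-0.45,0,0],[-0.6,0,0],[-0.7,0,0]], "angular": [[0,0,0],[0,0,0],[0,0,0],[0,0,0],[0,0,0]], "claw": [0,0,0,0,0]}}

```text
t: 27.45
eef_pos: [0.5269, 0.0468, 0.1378]
tool_rot: [0.0, 0.052, 0.999, 0.0]
contact_force: [0.6, -0.1, -0.6]
gripper_width: -0.005
```

Request:
{"fn": "jog_arm", "kwargs": {"dp": [[-0.08,0,0],[-0.16,0,0],[-0.24,0,0],[-0.32,0,0],[-0.4,0,0]], "angular": [[0,0,0],[0,0,0],[0,0,0],[0,0,0],[0,0,0]], "claw": [0,0,0,0,0]}}

```text
t: 27.95
eef_pos: [0.5359, 0.0458, 0.1375]
tool_rot: [-0.001, 0.052, 0.999, -0.0]
contact_force: [-3.5, 0.3, 2.0]
gripper_width: 0.002
```

Request:
{"fn": "jog_arm", "kwargs": {"dp": [[-0.08,0,0],[-0.16,0,0],[-0.24,0,0],[-0.32,0,0],[-0.4,0,0]], "angular": [[0,0,0],[0,0,0],[0,0,0],[0,0,0],[0,0,0]], "claw": [0,0,0,0,0]}}

```text
t: 28.45
eef_pos: [0.5468, 0.0447, 0.1377]
tool_rot: [0.0, 0.052, 0.999, 0.0]
contact_force: [-1.0, -0.8, 0.7]
gripper_width: -0.001
```

Request:
{"fn": "jog_arm", "kwargs": {"dp": [[-0.08,0,0],[-0.16,0,0],[-0.24,0,0],[-0.32,0,0],[-0.4,0,0]], "angular": [[0,0,0],[0,0,0],[0,0,0],[0,0,0],[0,0,0]], "claw": [0,0,0,0,0]}}

```text
t: 28.95
eef_pos: [0.5567, 0.0437, 0.1377]
tool_rot: [0.0, 0.052, 0.999, 0.0]
contact_force: [-1.6, 1.3, 1.5]
gripper_width: 0.001
```

Request:
{"fn": "jog_arm", "kwargs": {"dp": [[-0.08,0,0],[-0.16,0,0],[-0.24,0,0],[-0.32,0,0],[-0.4,0,0]], "angular": [[0,0,0],[0,0,0],[0,0,0],[0,0,0],[0,0,0]], "claw": [0,0,0,0,0]}}

```text
t: 29.45
eef_pos: [0.5662, 0.0426, 0.1374]
tool_rot: [-0.0, 0.052, 0.999, -0.0]
contact_force: [-0.6, 0.0, -1.9]
gripper_width: 0.002
```

Request:
{"fn": "jog_arm", "kwargs": {"dp": [[-0.04,0,0],[-0.08,0,0],[-0.12,0,0],[-0.16,0,0],[-0.16,0,0]], "angular": [[0,0,0],[0,0,0],[0,0,0],[0,0,0],[0,0,0]], "claw": [0,0,0,0,0]}}

```text
t: 29.95
eef_pos: [0.5705, 0.0423, 0.1376]
tool_rot: [0.0, 0.052, 0.999, 0.0]
contact_force: [-1.8, -0.1, -1.3]
gripper_width: 0.003
```

Request:
{"fn": "jog_arm", "kwargs": {"dp": [[-0.04,0,0],[-0.08,0,0],[-0.08,0,0],[-0.08,0,0],[-0.08,0,0]], "angular": [[0,0,0],[0,0,0],[0,0,0],[0,0,0],[0,0,0]], "claw": [0,0,0,0,0]}}

```text
t: 30.45
eef_pos: [0.5725, 0.0421, 0.1377]
tool_rot: [0.0, 0.052, 0.999, 0.0]
contact_force: [-1.8, 0.2, -1.3]
gripper_width: -0.002
```

Request:
{"fn": "jog_arm", "kwargs": {"dp": [[-0.04,0,0],[-0.08,0,0],[-0.08,0,0],[-0.08,0,0],[-0.08,0,0]], "angular": [[0,0,0],[0,0,0],[0,0,0],[0,0,0],[0,0,0]], "claw": [0,0,0,0,0]}}

```text
t: 30.95
eef_pos: [0.5742, 0.0418, 0.1376]
tool_rot: [-0.0, 0.052, 0.999, -0.0]
contact_force: [-2.8, -0.8, -1.7]
gripper_width: 0.0
```

Request:
{"fn": "jog_arm", "kwargs": {"dp": [[-0.02,0,0],[-0.04,0,0],[-0.04,0,0],[-0.04,0,0],[-0.04,0,0]], "angular": [[0,0,0],[0,0,0],[0,0,0],[0,0,0],[0,0,0]], "claw": [0,0,0,0,0]}}

```text
t: 31.45
eef_pos: [0.5744, 0.0418, 0.1374]
tool_rot: [-0.001, 0.052, 0.999, -0.0]
contact_force: [-4.7, 0.9, 0.9]
gripper_width: 0.002
```

Request:
{"fn": "jog_arm", "kwargs": {"dp": [[-0.02,0,0],[-0.04,0,0],[-0.04,0,0],[-0.04,0,0],[-0.04,0,0]], "angular": [[0,0,0],[0,0,0],[0,0,0],[0,0,0],[0,0,0]], "claw": [0,0,0,0,0]}}

```text
t: 31.95
eef_pos: [0.5746, 0.0418, 0.1373]
tool_rot: [-0.002, 0.052, 0.999, -0.0]
contact_force: [-8.0, 1.2, 2.1]
gripper_width: -0.002
```

Request:
{"fn": "jog_arm", "kwargs": {"dp": [[0.1,0,0],[0.5,0,0],[1.1,0,-0.3],[1.6,0,-1.2],[1.6,0,-2.4]], "angular": [[0,0,0],[0,0,0],[0,0,0],[0,0,0],[0,0,0]], "claw": [0,0,0,0,0]}}

```text
t: 32.45
eef_pos: [0.5344, 0.0458, 0.1975]
tool_rot: [-0.001, 0.052, 0.999, -0.0]
contact_force: [0.3, 0.3, -0.3]
gripper_width: -0.003
```

Request:
{"fn": "jog_arm", "kwargs": {"dp": [[-1,0.6,-1],[-2,1.2,-1.4],[-3,1.6,-1.4],[-3,1.6,-1.4],[-3,1.6,-1.4]], "angular": [[0,0,0],[0,0,0],[0,0,0],[0,0,0],[0,0,0]], "claw": [0,0,0,0,0]}}

```text
t: 32.95
eef_pos: [0.6153, 0.0777, 0.2326]
tool_rot: [0.0, 0.052, 0.999, 0.0]
contact_force: [-0.1, -0.1, 0.5]
gripper_width: 0.002
```

```bash
python3 - <<'E'
from h import *
w=snap('wrist','wrist4.png');snap('side','side4.png');zoom('side4.png',210,180,350,310,5,'side4z.png')
o=get_obs();print(o['t'],o['eef_pos'],o['contact_force'])
E
```

```text
33.05 [0.61452327 0.07723794 0.23251531] [-0.90378187  0.22302365 -0.01212235]
```

View pics/wrist4.png

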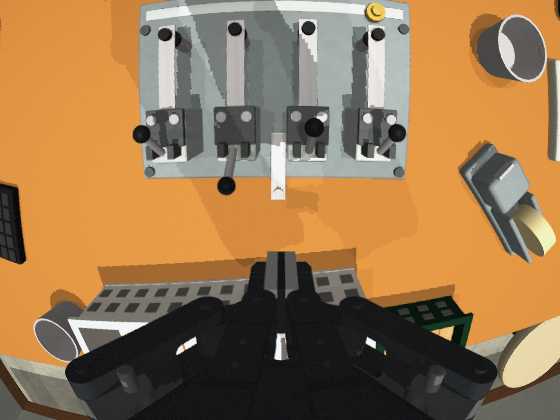

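View pics/side4z.png

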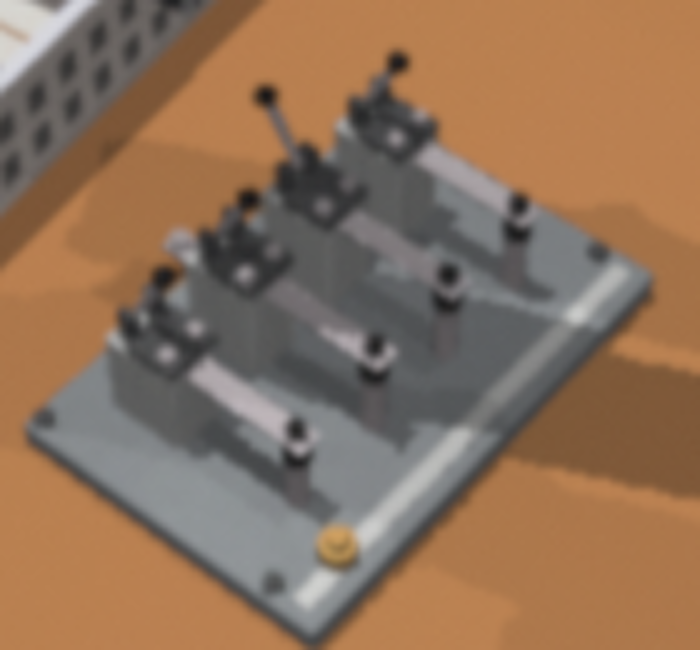

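```bash
python3 - <<'E'
from h import *
w=load('wrist4.png');s=load('side4.png')
x,e=tri([wray(w,226,185),ray(s,265/5+210-.4,95/5+180-.4)]);print(x,e, (x-np.array([.5501,.0446,.147])))
hand_in()
E
```

```text
[0.59093945 0.04024827 0.14653609] [np.float64(0.0008836004332024867), np.float64(0.0008836004332026609)] [ 0.04083945 -0.00435173 -0.00046391]
the job is handed in; nothing more can be done
```

I pressed all four buttons from left to right and threw the reject lever of finger 3, the third from the left, fully away from the robot. The job is handed in at about 33 s.

**Stiffness:** each finger was held at its stop for at least half a second.

| Finger | Force at the stop (N) | Highest vertical reading (N) |
|---|---|---|
| 1 | about 6 | 9.3 |
| 2 | about 6.5 | 10.1 |
| 3 | about 3 | 7.4 |
| 4 | about 6.5 | 10.4 |

Readings scatter by about 0.7 N. Sideways friction during the presses read up to about 6 N, so the largest combined force was about 12 N, still under the 15 N limit.

**Lever 3:** I pushed it until it stopped moving and the force rose to about 8 N, then backed off clear. Two camera views put its ball 41 mm farther from the robot than before. A full 1.0 rad throw would be about 43 mm, and 41 mm fits it having started slightly off its rest position.

**Everything else:** in the last pictures the other three levers, the nut and the spare leaf were where they had been. The arm was standing clear with no contact force beyond the noise. No check failed or disagreed beyond 2–4 mm of camera error in the button heights, and the final heights were found by touch.

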